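# Fetch the specimen pot from behind the bottles

## Robot

A 6-joint arm with a two-finger parallel gripper is mounted at the origin on the work surface. World frame = base frame: x ahead of the robot, y to its left, z up, the work surface at z = 0. Lengths are in mm, angles in rad, forces in N, time in s.
With the tool pointing down it reaches from about 275 to 825 mm from the base axis. Payload 4.9 kg.
Tool frame: the origin (TCP) lies at the very end of the fingers, on their centre line; the grasp point (between the pads) lies 19 mm behind it; z points along the fingers, y is the line along which they close (so a half turn about z gives the same grasp; the last joint's range is limited). The gripper opens to 85 mm and grips with 20 to 120 N. Pads are 22 mm wide; open, the fingers measure 114 mm over their backs; the gripper's body (76 mm by 85 mm) begins 54 mm behind the grasp point. The pads swing forward as they close: fully open they stand 13 mm farther back than shut.
Start: joints at [-1.267, 0.326, -0.193, 1.052, 0, 1.437], TCP at [233.185, -498.14, 231.281] pointing down, gripper open.
Joint ranges: [-2.65, 2.65], [-0.97, 1.79], [-1.3, 1.35], [-1.93, 2.1], [-1.47, 1.37], [-3.14, 3.14]. Speed limits (rad/s): [2.57, 2.57, 3.14, 3.14, 3.14, 3.14].

## Interface

Orientations are given as [roll, pitch, yaw] about the fixed x, y, z axes, in that order (R = Rz(yaw) Ry(pitch) Rx(roll)).
In Python, from bench import bot, solve_ik, imaging gives the robot as it stands. Calls block until the motion is done:
- bot.move_ptp(position, orientation): joint-space move of the TCP to a pose.
- bot.movel(position, rot=None, max_speed=150, threshold=None): straight line of the TCP; rot=None keeps the orientation; max_speed is the mean speed in mm/s. With threshold (N) it stops when the force on the tool has changed by that much, and returns True; else False.
- bot.move_j(angles): joint-space move.
- bot.grip(opening, effort=None): opening from 0.0 (shut) to 1.0 (fully open); effort is the grip in N (None keeps the last); returns when the fingers have stopped.
- bot.dwell(seconds).
- solve_ik(position, orientation): joint angles nearest the present ones, or None.
- bot.get_state(): the state.
- imaging.capture(name): name is "side" or "top" or "wrist"; returns the picture (420x560x3 uint8, blue, green, red); there is no depth.
- imaging.camera_model(name): a dict with "K" (3x3 intrinsics, pixels), "position" and "rotation" of the camera in the world. Camera axes: x right, y up, looking along -z (the intrinsics and any distortion apply to the point x, -y, -z); pixel columns grow to the right and rows downward; lengths in mm; the calibration is good to about 2 mm. A picture is of the moment at which its call begins: read the wrist's pose just before it. camera_model takes no time and is no camera call; for the wrist camera it gives the pose at the moment of the call.
A pose or a line that the arm cannot do raises bot.IKError and nothing moves.
- bot.sign_off(): hands the job in; it is judged then, once.
The state is a dict: "t": time; "qpos": joint angles; "joint_velocities": joint speeds; "effort": joint torques, N m; "tcp_pos": TCP position; "orientation": TCP orientation; "contact_force": force on the tool from outside, world axes, zero at the start; "wrist_torque": the same for the moment, N m; "opening": opening from 0.0 (shut) to 1.0 (fully open); "gripper_force": force on a finger pad.
Only numpy, scipy, OpenCV 4.12 (cv2) and the standard library are available. Lean on these libraries where they do the work, as an engineer would, in place of code of your own. Each camera call takes 0.05 s, during which the arm holds its last target. There are 200 camera calls.

## Task

Move the blue and the green bottle out of the rack and stand both in the red side tray, then fetch the yellow-lidded pot from behind them and stand it on the round black spot of the white viewing stage. With the pot there, slide the orange-knobbed clip along its bar to the red mark and let go, and stand each bottle back on the white disc of the rack place of its own colour. Leave the white-lidded pot where it is, and do not tip any bottle or pot over.

Things in the scene. Friction and masses are not known exactly. Their poses are not given: they have to be found in the camera images.
- bottle_blue_mid (a point): White round bottle with blue cap and blue band, 95 mm tall; body 44 mm in diameter up to 66 mm, then a shoulder and a cap 36 mm in diameter from 74 to 95 mm. 85 to 170 g. Point on its axis 47.5 mm above its underside; z up along the bottle. Starts on the rack's blue place, 66 mm beside the green bottle (centre to centre).
- bottle_green_mid (a point): The same bottle with a green cap and green band; point on its axis, 47.5 mm above its underside; z up along the bottle. It starts on the green place of the rack.
- pot_yellow_mid (a point): Clear round pot with a yellow lid, 45 mm tall; lid 50 mm in diameter from 31 to 45 mm above the underside, body 48 mm. 60 g. Point on its axis 22.5 mm above its underside; z up. Starts on the rack's grey floor (4 mm above the bench), behind and midway between the bottles with some 10 mm of gap, so that a gripper over it would hit them.
- pot_white_mid (a point): The same pot with a white lid, not to be moved (over 15 mm fails); point on its axis, 22.5 mm above its underside. It stands in the rack about 90 mm beside the yellow-lidded pot.
- pad_blue: Blue rectangle 2 mm thick, fixed on the grey rack's floor (4 mm up; rack 200 x 250 mm, rim 10 mm high). Origin: under the centre of its white 46 mm disc, 4 mm above the bench; the bottle stands with its axis there, underside 2 mm higher. x points from bottles to pots, y along the bottle row, z up. Blue reaches 45 mm to -x, 22 mm to +x, 30 mm to each side. Blue and green swap sides.
- pad_green: Green place in the rack, the same size and axes as the blue one; origin under the centre of its white disc.
- tray: Red side tray fixed to the bench, 150 mm along its x, 240 mm along its y, floor 4 mm above the bench, rim 4 mm wide and 12 mm high. Origin: centre of its underside, at bench height. It takes both bottles side by side along y.
- stage_spot (a point): Centre of the round black spot (68 mm, pale 52 mm glass disc in it) on the white viewing stage, a fixed slab 160 x 240 x 20 mm; the point is on its upper face, 20 mm above the bench. x, y: stage axes (160, 240 mm sides), z up. A 10 mm steel bar runs along stage y, 85 mm to the spot's +x, 20 mm above the slab, between posts 32 mm high.
- clip_knob (a point): Clip on the stage's bar: black collar (24 mm diameter, 18 mm long) sliding only along stage y, staying where left (2 N friction), with an upright round orange knob, 18 mm diameter, free from 52 to 96 mm above the bench. Point: on the knob's axis, 76 mm above the bench. A steel arm 85 mm long reaches to stage -x at bar height. Starts 40 to 90 mm to +y of the mark. Axes as the stage's.
- red_mark (a point): Red line, 4 mm wide, across the slab under the bar, fixed 50 mm to the stage's +y of the spot. Point: on the slab's upper face under the bar's axis; axes as the stage's. The clip is at the mark when its knob's axis has the same place along the stage's y as this point.
Things that resemble listed ones, but are neither listed nor needed, are in the scene too. Several things have the shape of the pad_blue; the one meant has the colours described above. What is shaped like the part that bears pot_yellow_mid but pink is not meant.

How it is judged:
By the outcome, as a careful person would: the job done as asked, in the order asked, and still so for the second after the job is handed in, with the robot touching nothing.
It also fails if it takes over 144 s, if anything falls off the work surface, if the arm or the gripper's body presses on something with over 40 N, if the wrist force passes 120 N, or if a joint passes its speed limit or range.

## Working session

There is one attempt and no reset: what is moved stays moved. The work goes in short steps, each a Python script; the robot and the scene stay as the last script left them, time stands still between calls to the robot, and variables do not carry over. Pictures are saved under pics/ and viewed, at most 14 in all, crops included, and the job is handed in when it is done.

```bash
ls; mkdir -p pics
python3 - <<'E'
from bench import bot, imaging
import cv2, numpy as np
for n in("top","side"):
    cv2.imwrite(f"pics/{n}0.png",imaging.capture(n)); m=imaging.camera_model(n); print(n,m)
print(bot.get_state())
E
```

```text
pics
top {'K': array([[539.84103781,   0.        , 271.28587667],
       [  0.        , 539.84103781, 208.04240758],
       [  0.        ,   0.        ,   1.        ]]), 'position': array([ 364.68895378,  -97.50541568, 1471.07967522]), 'rotation': array([ 0.06132458,  0.00488638, -1.57647845])}
side {'K': array([[439.26868542,   0.        , 284.28861033],
       [  0.        , 439.26868542, 205.74690136],
       [  0.        ,   0.        ,   1.        ]]), 'position': array([ 21.74331195, 846.07026045, 823.54032504]), 'rotation': array([ 0.95197171, -0.00849303, -2.70365995])}
{'t': 0.1, 'qpos': array([-1.26722400e+00,  3.26861297e-01, -1.93489344e-01,  1.05197616e+00,
       -2.92704575e-05,  1.43664765e+00]), 'joint_velocities': array([-0.00074034,  0.00015352,  0.00113774,  0.00025738,  0.00010206,
       -0.00083702]), 'effort': array([ 1.51898596e-03, -4.44239938e+01,  2.63038069e+01,  7.85423967e-03,
       -3.21759251e-05,  3.07573316e-06]), 'tcp_pos': array([ 233.00466935, -497.63758753,  230.58266083]), 'orientation': array([-3.14007201e+00, -1.75688365e-04,  4.37720898e-01]), 'contact_force': array([ 0.36898071, -0.51932093, -0.63744547]), 'wrist_torque': array([-0.04984355,  0.03994404, -0.01138229]), 'gripper_force': 0.0, 'opening': 1.0002851946972908}
```

View pics/top0.png

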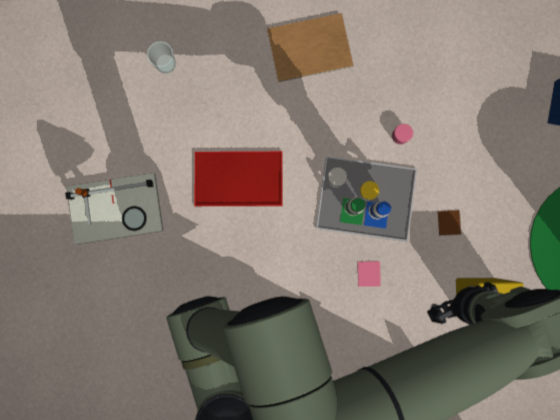

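View pics/side0.png

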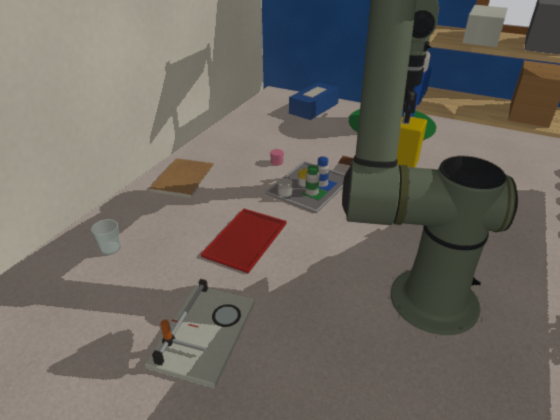

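The top view shows the rack at about (365,200), with green cap (356,206), blue cap (381,209), yellow lid (370,190) and white lid (338,177). The red tray is at (238,178). The stage is at (115,208), with its spot at (134,217) and the orange knob at (82,192).

Possible lookalikes are the pink pot (403,133) and the pink pad (369,273). Neither is meant: the pot I want has a yellow lid and stands in the rack, and the pad I want is the blue one in the rack. I'll confirm with wrist views.

```bash
cat > h.py <<'E'
from bench import bot, solve_ik, imaging
import cv2, numpy as np
from scipy.spatial.transform import Rotation as Ro
def ray(m,u,v):
    R=Ro.from_euler('xyz',m['rotation']).as_matrix() 
    p=np.linalg.inv(m['K'])@[u,v,1.]
    return m['position'],R@np.array([p[0],-p[1],-p[2]])
def onz(m,u,v,z):
    o,d=ray(m,u,v); return (o+d*(z-o[2])/d[2])[:2]
def proj(m,P):
    R=Ro.from_euler('xyz',m['rotation']).as_matrix(); q=R.T@(np.asarray(P,float)-m['position'])
    k=m['K']@[q[0],-q[1],-q[2]]; return k[:2]/k[2]
def tri(obs):
    A=np.zeros((3,3));b=np.zeros(3)
    for m,u,v in obs:
        o,d=ray(m,u,v); d=d/np.linalg.norm(d); M=np.eye(3)-np.outer(d,d); A+=M;b+=M@o
    return np.linalg.solve(A,b)
def down(yaw): return [np.pi,0,yaw]
E
python3 - <<'E'
from h import *
m=imaging.camera_model("top")
for n,u,v,z in [("green",356,206,95),("blue",381,209,95),("yel",370,190,49),("white",338,177,49),("spot",134,217,20),("knob",82,192,96),("tray",238,178,4),("trTL",196,151,12),("trTR",282,151,12),("post",150,183,32)]: print(n,onz(m,u,v,z).round())
st=bot.get_state(); w=imaging.camera_model("wrist"); print(w, st['tcp_pos'])
# reach of views
r=Ro.from_euler('xyz',st['orientation']); print(r.inv().apply(w['position']-st['tcp_pos']))
print((r.inv()*Ro.from_euler('xyz',w['rotation'])).as_matrix().round(2))
print(solve_ik([380,-330,350],down(-1.57)),solve_ik([380,330,350],down(-1.57)))
E
```

```text
green [ 453. -308.]
blue [ 445. -371.]
yel [ 498. -352.]
white [ 533. -268.]
spot [432. 279.]
knob [493. 393.]
tray [538.  -0.]
trTL [611. 114.]
trTR [ 610. -121.]
post [522. 234.]
{'K': array([[333.0573359 ,   0.        , 275.98298869],
       [  0.        , 333.0573359 , 211.13793169],
       [  0.        ,   0.        ,   1.        ]]), 'position': array([ 304.07818828, -465.34474811,  372.69330738]), 'rotation': array([-3.09773802e-01,  6.36277313e-04, -1.13248895e+00])} [ 233.00466935 -497.63758753  230.58266083]
[  78.08584923    0.66203113 -142.09810097]
[[ 0.    0.95  0.31]
 [ 1.   -0.   -0.  ]
 [-0.    0.31 -0.95]]
[-0.861856    0.1864205  -0.07701236  1.30736347  0.         -2.43344866] [ 0.56832739  0.1864205  -0.07701236  1.30736347  0.         -1.00326526]
```

Run:
```python
from h import *
bot.move_ptp([470,-335,270],down(1.44))
m=imaging.camera_model("wrist"); im=imaging.capture("wrist")
np.save("w1.npy",m,allow_pickle=True); cv2.imwrite("pics/w1.png",im)
print(bot.get_state()['t'],bot.get_state()['qpos'],m['position'])
cv2.imwrite("pics/w1b.png",cv2.resize(im,(784,588)))
```

```text
1.2667 [-7.49195750e-01  3.56004304e-01 -5.03671105e-02  1.16491771e+00
 -4.87539766e-04  9.54775876e-01] [ 480.0845526  -258.91539364  411.78668241]
```

View pics/w1b.png

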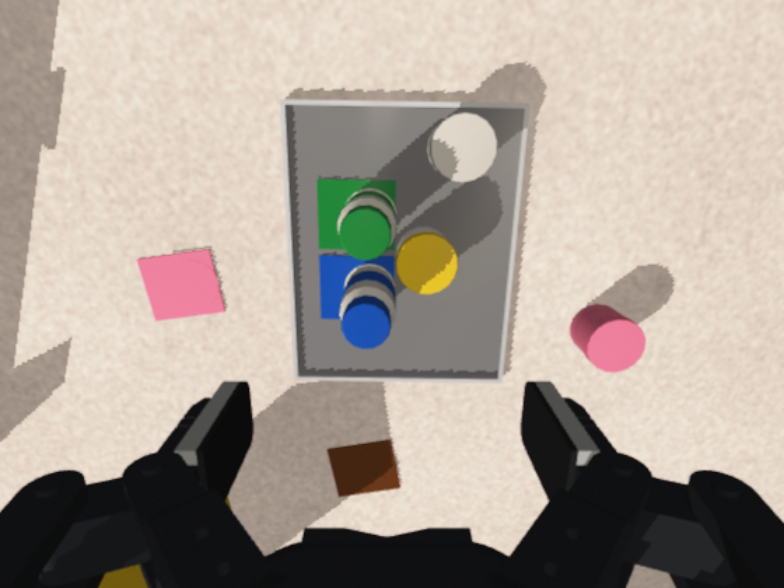

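The wrist view (784 px scale) confirms the objects. Green cap is at (366,233) on the green pad, blue cap at (366,322) on the blue pad, yellow lid at (427,264) and white lid at (462,147). The pink pot (612,342), pink pad (180,285) and brown pad (363,468) all lie outside the rack and are not meant.

```bash
cat >> h.py <<'E'
from scipy.optimize import minimize
def cmask(im,col):
    h=cv2.cvtColor(im,cv2.COLOR_BGR2HSV); H,S,V=cv2.split(h.astype(int))
    lo,hi={'blue':(100,125),'green':(50,85),'yellow':(20,35),'orange':(4,18)}[col]
    return ((H>=lo)&(H<=hi)&(S>120)&(V>40)).astype(np.uint8)
def comp(mask,u,v):
    n,l=cv2.connectedComponents(mask,connectivity=4); k=l[int(v),int(u)]; return (l==k).astype(np.uint8) if k else None
def cylmask(m,x,y,r,z0,z1,shape,s=4):
    a=np.linspace(0,2*np.pi,40,endpoint=False)
    P=[proj(m,[x+r*np.cos(t),y+r*np.sin(t),z]) for z in(z0,z1) for t in a]
    h=cv2.convexHull(np.float32(P)); M=np.zeros((shape[0]*s,shape[1]*s),np.uint8)
    cv2.fillConvexPoly(M,np.int32((h+.5)*s),1); return cv2.resize(M.astype(np.float32),shape[::-1],interpolation=cv2.INTER_AREA)
def fitcyl(m,mask,xy,r,z0,z1):
    mk=mask.astype(np.float32)
    def f(p):
        c=cylmask(m,*p,r,z0,z1,mask.shape); return 1-np.minimum(c,mk).sum()/np.maximum(c,mk).sum()
    s=minimize(f,xy,method='Nelder-Mead',options=dict(initial_simplex=np.array([[0,0],[8,0],[0,8]])+xy,xatol=.1,fatol=1e-4))
    return s.x,1-s.fun
E
python3 - <<'E'
from h import *
m=np.load("w1.npy",allow_pickle=True).item(); im=cv2.imread("pics/w1.png")
for c,u,v,r,z0,z1 in [("green",366,233,18,80,101),("blue",366,325,18,80,101),("yellow",427,264,25,35,49)]:
    u/=1.4;v/=1.4; mk=comp(cmask(im,c),u,v); print(c,mk.sum(),onz(m,u,v,z1).round(1),fitcyl(m,mk,onz(m,u,v,z1),r,z0,z1))
P=np.array([onz(m,u/1.4,v/1.4,10) for u,v in[(284,101),(528,105),(502,380),(298,377)]]); print(P.round(1))
d=[P[1]-P[0],P[2]-P[3],P[0]-P[3],P[1]-P[2]]
for e in d: print(np.hypot(*e).round(1),np.arctan2(e[1],e[0]).round(3))
E
```

```text
green 2246 [ 458.9 -312.3] (array([ 456.69091644, -313.77431997]), np.float64(0.47999465465545654))
blue 1044 [ 449.4 -377.8] (array([ 448.27042525, -378.95932322]), np.float64(0.8988860845565796))
yellow 1549 [ 500.2 -352.3] (array([ 499.76257286, -352.91630508]), np.float64(0.9553926587104797))
[[ 403.2 -214.3]
 [ 596.1 -242.9]
 [ 561.7 -485.7]
 [ 368.  -456.9]]
195.0 -0.147
195.8 -0.148
245.1 1.426
245.3 1.43
```

```bash
cat >> h.py <<'E'
def pick(x,y,z,yaw,op=1.0,eff=40,zup=200,lift=140):
    bot.grip(op); bot.movel([x,y,zup],down(yaw),300)
    hit=bot.movel([x,y,z],None,150,threshold=12); 
    bot.grip(0,eff); s=bot.get_state(); print('pick hit',hit,'open',round(s['opening'],3),'F',s['gripper_force'],s['tcp_pos'].round(1))
    bot.movel([x,y,lift],None,150); s=bot.get_state(); print('lifted',round(s['opening'],3),s['gripper_force'],s['t'])
def place(x,y,z,yaw,lift=140,op=1.0,zup=200,th=5):
    bot.movel([x,y,lift],down(yaw),300); bot.movel([x,y,z+12],None,150)
    hit=bot.movel([x,y,z-3],None,25,threshold=th); s=bot.get_state(); print('place hit',hit,s['tcp_pos'].round(1))
    bot.grip(op); bot.movel([x,y,zup],None,150); print(bot.get_state()['t'])
E
python3 - <<'E'
from h import *
pick(456.7,-313.8,70,1.425)
place(538,48,68,1.425)
m=imaging.camera_model("wrist"); im=imaging.capture("wrist"); cv2.imwrite("pics/w2.png",im)
E
```

```text
pick hit False open 0.452 F 34.66391491354443 [ 457.2 -314.1   70.9]
lifted 0.444 33.23679235065356 4.0333
place hit True [538.4  48.2  68.9]
8.025
```

View pics/w2.png

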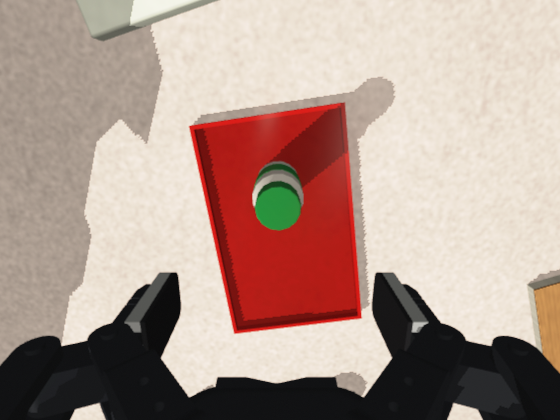

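The green bottle stands upright in the tray at (278,205), with room below it for blue. Next I'll move blue, then look at the freed rack.

Run:
```python
from h import *
pick(448.3,-379,70,1.425)
place(538,-45,68,1.425)
bot.movel([470,-370,240],down(1.425),300)
m=imaging.camera_model("wrist"); im=imaging.capture("wrist"); cv2.imwrite("pics/w3.png",im); np.save("w3.npy",m,allow_pickle=True)
cv2.imwrite("pics/t3.png",imaging.capture("top"))
mk=cmask(im,'yellow'); n,l,s,c=cv2.connectedComponentsWithStats(mk); 
for i in range(1,n):
    if s[i][4]>300: print(s[i],c[i])
k=[i for i in range(1,n) if s[i][4]>300 and c[i][1]<300]
for i in k: print(fitcyl(m,(l==i).astype(np.uint8),onz(m,*c[i],49),25,35,49))
```

```text
pick hit False open 0.446 F 34.23650835669832 [ 448.2 -379.3   70.9]
lifted 0.442 33.13777968927752 12.05
place hit True [538.6 -45.3  68.9]
15.9583
[ 278  139   50   50 1940] [302.20876289 163.5685567 ]
[ 70 403  36  17 438] [ 88.38356164 412.67808219]
(array([ 499.57640311, -352.64704622]), np.float64(0.9648779034614563))
```

View pics/w3.png

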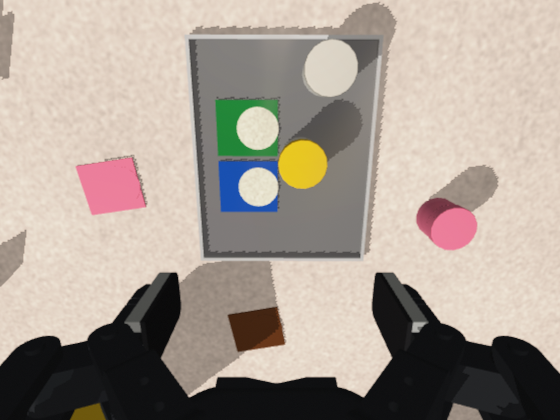

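The freed pads show both white discs: green at (258,129) and blue at (258,187). Yellow and white pots are unmoved. Next I'll fetch the pot and look at the stage while carrying it.

Run:
```python
from h import *
m=np.load("w3.npy",allow_pickle=True).item(); im=cv2.imread("pics/w3.png")
h=cv2.cvtColor(im,cv2.COLOR_BGR2HSV); wm=((h[...,1]<60)&(h[...,2]>150)).astype(np.uint8)
D={}
for c,u,v in(("green",258,129),("blue",258,187)):
    mk=comp(wm,u,v); D[c],q=fitcyl(m,mk,onz(m,u,v,6),23,5.9,6); print(c,mk.sum(),D[c],q)
np.save("discs.npy",D,allow_pickle=True)
e=D["green"]-D["blue"]; print(np.hypot(*e),np.arctan2(e[1],e[0]))
pick(499.6,-352.7,15,1.425,op=.9,lift=100)
bot.movel([430,180,230],down(1.72),300)
m=imaging.camera_model("wrist"); im=imaging.capture("wrist"); cv2.imwrite("pics/w4.png",im); np.save("w4.npy",m,allow_pickle=True); print(bot.get_state()['t'],bot.get_state()['opening'])
```

```text
green 1425 [ 457.64126738 -313.5337983 ] 0.9783833026885986
blue 1220 [ 447.91965856 -378.65115177] 0.9731791019439697
65.83904161699702 1.4225972358908785
pick hit False open 0.573 F 40.88875114917755 [ 500.2 -353.2   16. ]
lifted 0.57 41.346922516822815 20.375
22.4167 0.5695606209454706
```

View pics/w4.png

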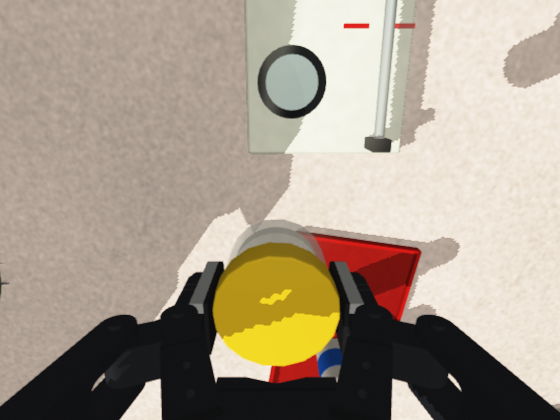

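The spot's centre is at (292,82) and the pot is firmly held. I'll move a bit closer so the whole stage, including the clip, is in view.

Run:
```python
from h import *
print(onz(np.load("w4.npy",allow_pickle=True).item(),292,81.5,20))
bot.movel([420,235,290],down(1.72),300)
m=imaging.camera_model("wrist"); im=imaging.capture("wrist"); cv2.imwrite("pics/w5.png",im); np.save("w5.npy",m,allow_pickle=True)
cv2.imwrite("pics/w5b.png",cv2.resize(im,(784,588)))
```

```text
[430.94430225 279.17981198]
```

View pics/w5b.png

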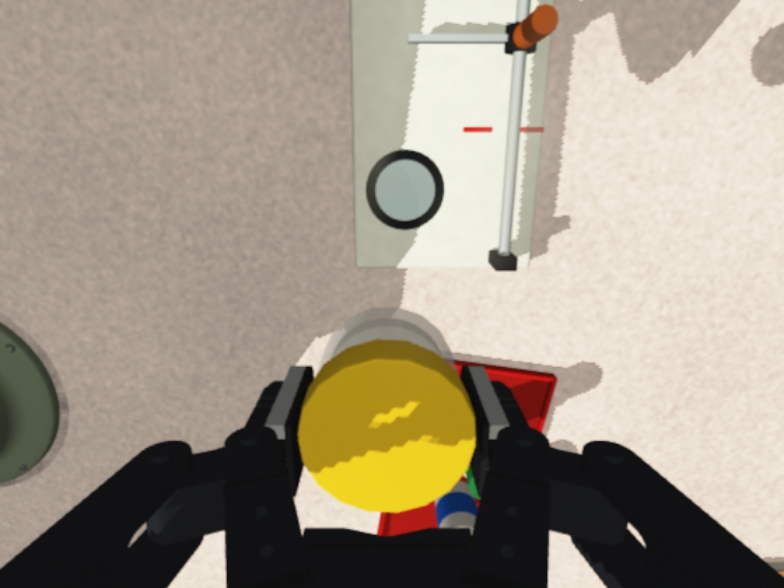

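The spot is at (405,189). The red line runs along row 129 from 463 to 544, the knob top is at about (545,18), and the clip arm lies at row 39.

Run:
```python
from h import *
m=np.load("w5.npy",allow_pickle=True).item(); im=cv2.imread("pics/w5.png"); f=lambda u,v,z: onz(m,u/1.4,v/1.4,z)
g=cv2.cvtColor(im,cv2.COLOR_BGR2GRAY); k=np.zeros_like(g); dm=(g<70).astype(np.uint8)
c=comp(dm,int(372/1.4),int(189/1.4)); h=cv2.convexHull(cv2.findNonZero(c)); hm=cv2.fillConvexPoly(k.copy(),h,1)
S,q=fitcyl(m,hm,f(405,189,20),34,19.9,20); print("spot",S,q)
e=f(350,0,20)-f(357,266,20); print("edge yaw",np.arctan2(e[1],e[0])-np.pi/2)
e=f(529,266,20)-f(357,266,20); print("short",np.hypot(*e),np.arctan2(e[1],e[0]))
a,b=f(463,129,20),f(544,130,20); e=b-a; print("red",a,b,np.arctan2(e[1],e[0]))
e=f(521,50,45)-f(506,247,45); print("bar yaw",np.arctan2(e[1],e[0])-np.pi/2)
for yw in(.14,.15,.16,.17):
    ys=np.array([-np.sin(yw),np.cos(yw)]);xs=np.array([ys[1],-ys[0]])
    print(yw,[( (p-S)@ys).round(1) for p in(a,b,f(545,18,96))],'knob',f(545,18,96),(f(545,18,96)-S)@xs,'mark',S+85*xs+50*ys)
```

```text
spot [430.48709142 277.92714899] 0.9572155475616455
edge yaw 0.15633868387593042
short 156.61752479995783 0.149824910553418
red [470.48805316 334.42490004] [537.455377   343.75461626] 0.13842644133641857
bar yaw 0.15349817252498554
0.14 [np.float64(50.4), np.float64(50.3), np.float64(114.8)] knob [497.51111991 403.3124187 ] 83.86491621321468 mark [507.67829536 339.29911355]
0.15 [np.float64(49.9), np.float64(49.1), np.float64(114.0)] knob [497.51111991 403.3124187 ] 85.00876144883121 mark [507.06072642 340.06794415]
0.16 [np.float64(49.4), np.float64(47.9), np.float64(113.1)] knob [497.51111991 403.3124187 ] 86.14410587914323 mark [506.43550017 340.83056072]
0.17 [np.float64(48.9), np.float64(46.8), np.float64(112.2)] knob [497.51111991 403.3124187 ] 87.27083597065385 mark [505.80267915 341.58688701]
```

Run:
```python
from h import *
place(430.7,278.4,32,1.72,lift=120,op=.85,zup=150)
bot.movel([455,270,230],down(1.72),300)
m=imaging.camera_model("wrist"); im=imaging.capture("wrist"); cv2.imwrite("pics/w6.png",im); np.save("w6.npy",m,allow_pickle=True)
mk=cmask(im,'yellow');n,l,s,c=cv2.connectedComponentsWithStats(mk)
for i in range(1,n):
    if s[i][4]>800: print(fitcyl(m,(l==i).astype(np.uint8),onz(m,*c[i],65),25,51,65))
mo=cmask(im,'orange');n,l,s,c=cv2.connectedComponentsWithStats(mo)
for i in range(1,n):
    if s[i][4]>100: print(c[i],s[i],fitcyl(m,(l==i).astype(np.uint8),[497.5,403.],9,52,96))
```

```text
place hit True [430.9 278.5  32. ]
26.0917
(array([430.54493155, 278.7915901 ]), np.float64(0.9522445201873779))
[351.98157895  41.16710526] [335  24  34  34 760] (array([496.50081237, 402.52696605]), np.float64(0.9368935823440552))
```

View pics/w6.png

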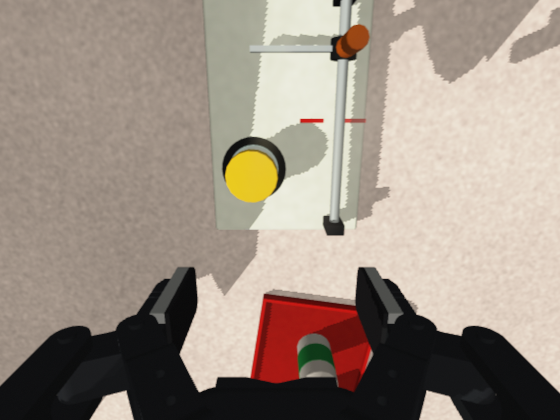

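Run:
```python
from h import *
m=np.load("w6.npy",allow_pickle=True).item(); ys=np.array([-np.sin(.15),np.cos(.15)])
S=np.array([430.7,278.5])
r=np.mean([(onz(m,u,121,20)-S)@ys for u in(300,323,344,366)]); print("mark s",r)
bot.grip(.5,20); bot.move_ptp([496.9,402.7,150],down(.15+np.pi))
print(bot.movel([496.9,402.7,58],None,150,threshold=10)); bot.grip(0,25)
s=bot.get_state(); print(s['opening'],s['gripper_force'],s['tcp_pos'])
T=np.array([507.3,340.6]); p=s['tcp_pos'][:2]; T=p+ys*((T-p)@ys); print(T)
bot.movel([*T,58],None,60); s=bot.get_state(); print(s['tcp_pos'],s['contact_force'],s['opening'])
bot.grip(.5); bot.movel([*T,150],None,150)
bot.move_ptp([455,270,230],down(1.72))
m=imaging.camera_model("wrist"); im=imaging.capture("wrist"); cv2.imwrite("pics/w7.png",im); np.save("w7.npy",m,allow_pickle=True)
mo=cmask(im,'orange');n,l,st,c=cv2.connectedComponentsWithStats(mo)
for i in range(1,n):
    if st[i][4]>100:
        K,q=fitcyl(m,(l==i).astype(np.uint8),T,9,52,96); print(K,q,(K-S)@ys)
mk=cmask(im,'yellow');n,l,st,c=cv2.connectedComponentsWithStats(mk)
for i in range(1,n):
    if st[i][4]>800: print(fitcyl(m,(l==i).astype(np.uint8),onz(m,*c[i],65),25,51,65))
print(bot.get_state()['t'])
```

```text
mark s 48.91576524255778
False
0.2020091140010979 24.841260015964508 [497.79777034 403.36918508  59.45281403]
[507.28475308 340.59769565]
[507.18056361 341.12426373  59.42707166] [-2.92758517  0.53376926  8.36612816] 0.19896072431068826
[506.46413609 340.34775472] 0.8945401906967163 49.83122009830797
(array([431.0484538 , 278.79986442]), np.float64(0.9550033807754517))
33.0667
```

View pics/w7.png

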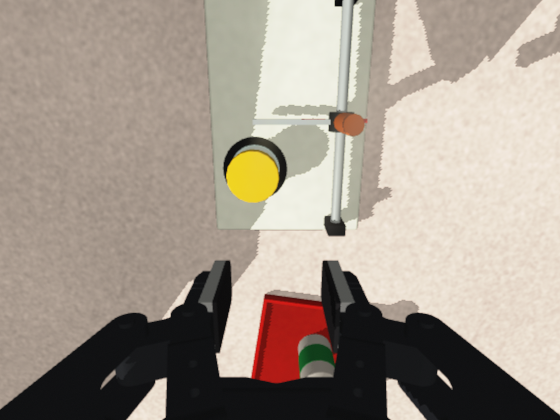

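The clip is at the mark: measured 49.8 mm along the stage against 50, with its arm over the red line. The pot is still on the spot. Now I'll put the bottles back, measuring them in the tray first.

Run:
```python
from h import *
bot.grip(1.0); bot.movel([520,-10,230],down(1.425),300)
m=imaging.camera_model("wrist"); im=imaging.capture("wrist"); cv2.imwrite("pics/w8.png",im)
B={}
for c,x,y in(("green",538.4,48.2),("blue",538.6,-45.3)):
    u,v=proj(m,[x,y,99]); mk=comp(cmask(im,c),u,v); B[c],q=fitcyl(m,mk,[x,y],18,78,99); print(c,B[c],q)
D=np.load("discs.npy",allow_pickle=True).item()
for c in("blue","green"):
    g=B[c]; n={"green":(538.4,48.2),"blue":(538.6,-45.3)}[c]
    if np.hypot(*(g-n))>6: raise SystemExit("check")
    x,y=(g+n)/2; pick(x,y,68,1.425); place(*D[c],70,1.425,zup=200)
bot.movel([470,-340,260],down(1.425),300)
m=imaging.camera_model("wrist"); im=imaging.capture("wrist"); cv2.imwrite("pics/w9.png",im); np.save("w9.npy",m,allow_pickle=True)
cv2.imwrite("pics/w9b.png",cv2.resize(im,(784,588)))
```

```text
green [538.9917075   49.26723143] 0.9054673910140991
blue [539.12546501 -45.54618626] 0.8814523816108704
pick hit False open 0.447 F 34.528662672964856 [538.7 -45.4  68.8]
lifted 0.443 33.137960369931534 37.4417
place hit True [ 448.3 -379.2   70.9]
41.3167
pick hit False open 0.445 F 34.64367533888435 [538.6  48.9  68.9]
lifted 0.444 33.22351575567154 45.325
place hit True [ 458.1 -313.7   71. ]
49.275
```

View pics/w9b.png

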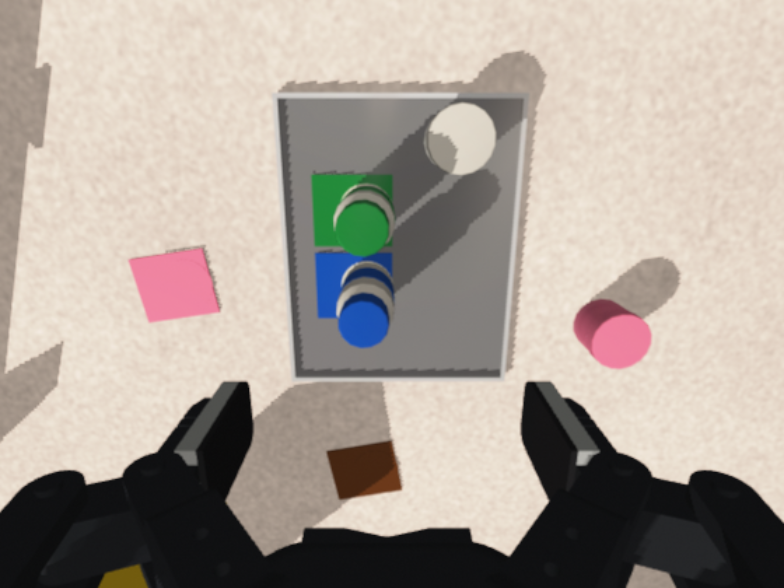

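Both bottles stand upright on pads of their own colour: green cap at (362,228), blue cap at (363,320). The white pot is unmoved. I'll do a quick numeric check and then hand in.

Run:
```python
from h import *
m=np.load("w9.npy",allow_pickle=True).item(); im=cv2.imread("pics/w9.png"); D=np.load("discs.npy",allow_pickle=True).item()
ok=True
for c,v in(("blue",320),("green",228)):
    u=363/1.4; mk=comp(cmask(im,c),u,v/1.4)
    if c=="green": # cut the cap from band/pad
        mk[:int(205/1.4)]=0; mk[:, :int(330/1.4)]=0
    x,q=fitcyl(m,mk,D[c],18,80,101); print(c,x-D[c],q); ok&=np.hypot(*(x-D[c]))<4
print(ok)
if ok: print(bot.sign_off())
```

```text
blue [0.9198162 0.4812797] 0.8940487504005432
green [-0.40680465  0.50157578] 0.8073742389678955
True
the job is handed in; nothing more can be done
None
```

The job is handed in, with every step done in the order asked: the pot is on the stage spot, the clip is at the red mark and released, and both bottles are back on their own discs (about 1 mm off centre), after roughly 50 s of robot time with nothing tipped and the white-lidded pot left where it was.

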